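# Press the end cap home with the trigger clamp, then release and draw the jaw back

### The arm

A 7-joint arm with a two-finger parallel gripper is mounted at the origin on the work surface. World frame = base frame: x ahead of the robot, y to its left, z up, the work surface at z = 0. Lengths are in m, angles in rad, forces in N, time in s.
With the tool pointing down it reaches from about 0.425 to 0.875 m from the base axis. Payload 4.7 kg.
Tool frame: the origin (TCP) lies midway between the tips of the shut fingers; the grasp point (between the pads) lies 19 mm behind it; z points along the fingers, y is the line along which they close (so a half turn about z gives the same grasp; the last joint's range is limited). The gripper opens to 87 mm and grips with 3 to 60 N. Pads are 19 mm wide; open, the fingers measure 117 mm over their backs; the gripper's body (75 mm by 190 mm) begins 51 mm behind the grasp point.
Start: joints at [-1.23, 0.321, -0.07, 1.45, 0.023, 1.371, -0.057], TCP at [0.209, 0.616, 0.223] pointing down, gripper open.
Joint ranges: [-2.86, 2.86], [-0.3, 2.09], [-1.38, 1.24], [0.06, 2.45], [-1.56, 4.7], [0.09, 2.05], [-2.69, 2.69]. Speed limits (rad/s): [2.57, 2.57, 3.14, 3.14, 3.14, 3.14, 3.14].

### API

Orientations are given as a rotation vector (axis times angle).
In Python, from bench import ctrl, get_image, calibration gives the robot as it stands.
- The arm moves only by the tool apply_moves, never from a script. Its arguments are lists of equal length, an entry for each row: "dp": the shift along the tool's x, y, z in m, a list of three; "twist": the turn, a rotation vector about the tool's x, y, z in rad, a list of three; "fingers": the closure, from 0 (fully open) to 1 (shut). In form: {"dp": [[dx, dy, dz], ...], "twist": [[ax, ay, az], ...], "fingers": [fingers, ...]}. A call has 1 to 10 rows; each row shifts and turns the commanded pose from where the row before left it, along the tool's axes as they then stand; what a row does not reach is not made up. A row lasts 1/10 s, in which the tool goes at most 50 mm and 8.59 degrees, less where a joint would pass 70% of its speed; a pose out of reach is approached as far as the arm can. A call is refused whole if a number of a shift passes 0.05 or a number of a turn 0.15, either way. A call with a gripper value outside its range is refused whole. The fingers move at their own pace and stop on an object; "newtons" is the grip in N (left out, the last holds). Time passes only in rows, so rows that do not move let the fingers close. It gives the time, the measured TCP pose, the force, the opening and the grip force at its end, in the units of the state.
- ctrl.get_state(): the state, without advancing time (a new reading comes with each control period).
- get_image(name): name is "side" or "top"; returns the picture (480x640x3 uint8, red, green, blue); there is no depth.
- calibration(name): a dict with "fx", "fy", "cx", "cy" (pixels), "eye" and "attitude" of the camera in the world. Camera axes: x right, y up, looking along -z (the intrinsics and any distortion apply to the point x, -y, -z); pixel columns grow to the right and rows downward; lengths in m; the calibration is good to about 2 mm. A picture is of the moment at which its call begins. calibration takes no time and is no camera call.
- ctrl.close_job(): hands the job in; it is judged then, once.
The state is a dict: "time": time; "joint_positions": joint angles; "qd": joint speeds; "joint_torque": joint torques, N m; "position": TCP position; "tool_rot": TCP orientation; "ft_force": force on the tool from outside, world axes, zero at the start; "torque": the same for the moment, N m; "grip_width": opening from 0.0 (shut) to 1.0 (fully open); "grip_force": force on a finger pad.
Only numpy, scipy, OpenCV 4.12 (cv2) and the standard library are available. Lean on these libraries where they do the work, as an engineer would, in place of code of your own. Each camera call takes 0.05 s, during which the arm holds its last target. There are 200 camera calls.

### The job

Pump the orange trigger of the bench clamp until its jaw has squeezed the pale wooden end cap fully home and firmly against the dark block, stopping as soon as the trigger turns hard, because squeezing much further would crush the cap. Then press the yellow release lever down and, keeping it down, draw the clamp head all the way back to its rear stop, and let go. Only the clamp's jaw may push the cap, and the other things on the bench stay where they are.

Things in the scene. Friction and masses are not known exactly. Their poses are not given: they have to be found in the camera images.
- clamp: the bench clamp, fixed: plywood board 490 x 110 x 18 mm with an aluminium toothed bar along it. Origin on the table surface under the bar's centre line, 2 mm ahead of the board's middle; x axis along the bar from the rear stop towards the dark block and the steel end stop, z up. Nothing on it is above 150 mm
- head (a joint): travel of the grey clamp head along the bar, m: 0 = fully back at its rear stop, grows as the jaw advances (clamp +x); starts at 0.042 to 0.066. The jaw meets the cap at 0.072 or later, and the cap when home at 0.092. Ratchet steps of 8 mm. It goes back only while the release lever is held down, then with about 3 N
- trigger (a joint): angle of the orange trigger, rad: 0 = up (at rest), 0.50 = fully down; its hinge is 100 mm ahead (clamp +x) of the pad. A full stroke drives the head about 13 mm, of which it may slip back up to 8 mm (to the next ratchet tooth) as the trigger springs up; let it rise fully before the next stroke. It moves with the head and rises 6 mm while the release lever is down
- trigger_pad (a point): middle of the flat top of the trigger's end pad (46 mm along the bar, 36 mm wide), pressed down with closed fingers; 119 mm above the table at rest, full stroke 48 mm down and 12 mm towards clamp +x. 3 to 10 N while the jaw runs free, 10 to 15 N while the cap goes in; once home the force climbs steadily. 17 to 19 N is a firm squeeze, at about 23 N the cap is crushed
- release (a joint): angle of the yellow release lever, rad: 0 = up (at rest), 0.24 = fully down; above 0.20 the ratchet is free. Springs back up when let go
- release_pad (a point): middle of the yellow release lever's flat tread on top of the clamp head, 108 mm above the table; tread 54 mm long along the bar, 34 mm wide, with a 24 mm tall wall across its rear end, the wall's front face 26 mm behind this point (clamp -x). Press the tread down about 8 mm with closed fingers (4 to 7 N) and drag towards clamp -x, fingers against the wall. Moves with the head
- jaw_face (a point): centre of the top edge of the jaw pad's front face, 84 mm above the table
- cap_top (a point): top edge of the end cap at the face that the jaw meets, on the centre line, 84 mm above the table
- block_face (a point): top edge of the dark block at the face towards the cap, on the centre line, 85 mm above the table; the cap is home when cap_top is 24 mm from it
- pad: the black rubber jaw pad on the front of the clamp head, 8 mm thick, 56 mm wide, 58 mm tall; sprung, gives about 0.09 mm per N; origin at table height under its middle, axes as the clamp's
- end_cap: the pale wooden end cap, a block 24 mm thick along the bar, 70 mm wide, 66 mm tall, standing loose between two low guide strips, between the jaw and the ends of the dowels; origin at the middle of the lower edge of the face that the jaw meets, axes as the clamp's
- ruler: dark steel ruler 300 x 30 x 4 mm, bystander; origin at the centre of its underside
- ring: cardboard ring 110 mm across, 14 mm tall, bystander; origin at the centre of its underside
- house: small white model house 50 x 70 mm, bystander; origin at the centre of its underside
- spare_cap: spare pale cap 24 x 70 x 66 mm standing beside the clamp, bystander; origin at the centre of its underside
- spare_block: spare dark block 64 x 70 x 66 mm beside the clamp, bystander; origin at the centre of its underside
- dowels (a joint): how far the two brass dowels between cap and block have gone into the block, m: starts at 0 to 0.005, about 0.016 = fully in, cap against block. A tight fit: the jaw needs about 18 N to drive them; they stay where they are left
There are look-alikes about, which are no part of the job. Leave any green, purple or turquoise look-alike of the end_cap alone.

How it is judged:
On the way:
1. the trigger, pressed down, holds the end cap fully home with a firm squeeze (over 24 N at the jaw) (x of cap_top in the frame of clamp above 0.0855 m and value of joint trigger above 0.06 rad and contact force between pad and end_cap above 24 N), for 0.2 s.
At the end, for the whole second after the job is handed in: the end cap stands upright and home, within 1.5 mm of the dark block, the clamp head is back within 12 mm of its rear stop and at rest, the trigger is up and the release lever has sprung back (x of cap_top in the frame of clamp above 0.0855 m and angle between end_cap's own z axis and vertical below 0.1 rad and value of joint head below 0.012 m and value of joint trigger below 0.06 rad and value of joint release below 0.15 rad and velocity of joint head between -0.01 and 0.01 m/s); the robot touches nothing.
It fails at once if the end cap was crushed: more than 45 N between jaw pad and cap (contact force between pad and end_cap above 45 N).
It fails at once if the robot itself pushed the end cap (contact force between any of the fingers, the arm and end_cap above 3 N).
It fails at once if another thing on the bench was moved by more than 30 mm (distance of any of glue, jar, ruler, ring, house, spare_cap, spare_block from where it was at the start of the episode above 0.03 m).
It also fails if it takes over 69 s, if anything falls off the work surface, if the arm or the gripper's body presses on something with over 40 N, if the wrist force passes 120 N, or if a joint passes its speed limit or range.

## Working session

There is one attempt and no reset: what is moved stays moved. The work goes in short steps, Python scripts to look and compute and a tool call to move; the robot and the scene stay as the last step left them, time stands still between calls to the robot, and variables do not carry over. Pictures are saved under pics/ and viewed, at most 10 in all, crops included, and the job is handed in when it is done.

Besides the shell and the picture viewer there is one more tool, called by a JSON object that holds its "method" and its "body", one argument or row to a line. apply_moves: Moves the arm, as the interface text tells. Its arguments: {"type":"object","properties":{"dp":{"type":"array"},"twist":{"type":"array"},"fingers":{"type":"array"},"newtons":{"type":"number"}},"required":["dp","twist","fingers"]}

```bash
mkdir -p pics; ls; python3 - <<'E'
from bench import ctrl,get_image,calibration
import cv2
for n in("side","top"):
    im=get_image(n); cv2.imwrite(f"pics/{n}0.png",im[:,:,::-1]); print(n,calibration(n))
print(ctrl.get_state())
E
```

```text
pics
side {'fx': 437.8540661004668, 'fy': 437.8540661004668, 'cx': 320.7831977994433, 'cy': 236.7487932796091, 'eye': array([ 0.28863389, -0.7709813 ,  0.74334109]), 'attitude': array([ 0.90405877, -0.15451945, -0.28814114])}
top {'fx': 557.4855727630172, 'fy': 557.4855727630172, 'cx': 325.5160756592539, 'cy': 230.68777882234792, 'eye': array([ 0.25559859, -0.01282108,  1.49939371]), 'attitude': array([ 0.16152053, -0.1347911 , -1.581009  ])}
{'time': 0.1, 'joint_positions': array([-1.22989945,  0.32173224, -0.07007357,  1.45156388,  0.02259328,
        1.37077898, -0.05689212]), 'qd': array([ 0.00090382, -0.00095395, -0.00185339, -0.00378141, -0.00077331,
       -0.00029387, -0.00102403]), 'joint_torque': array([ 5.96102973e-05, -4.92568088e+01, -4.05495074e-01, -3.13397169e+01,
       -6.42815558e-02,  3.94909456e-02,  6.14681562e-05]), 'position': array([0.20854891, 0.61511489, 0.22157613]), 'tool_rot': array([-5.10982299e-01, -3.09956787e+00,  2.64759652e-03]), 'ft_force': array([ 0.63848327,  0.04278752, -0.13331125]), 'torque': array([-0.01535516,  0.0203111 ,  0.02666804]), 'grip_force': 0.0, 'grip_width': 0.9955579899059254}
```

View pics/side0.png

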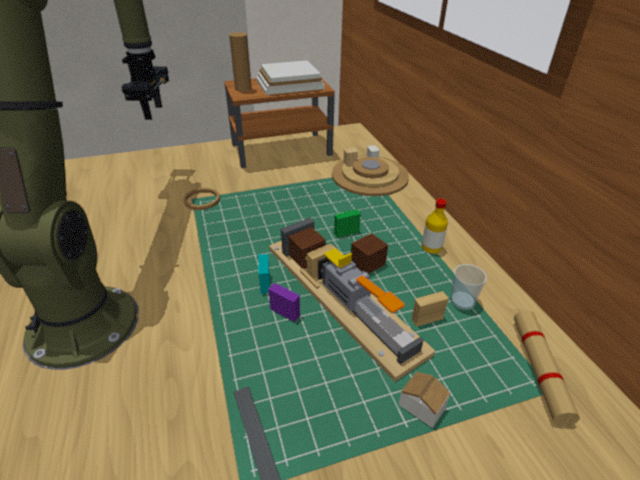

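View pics/top0.png

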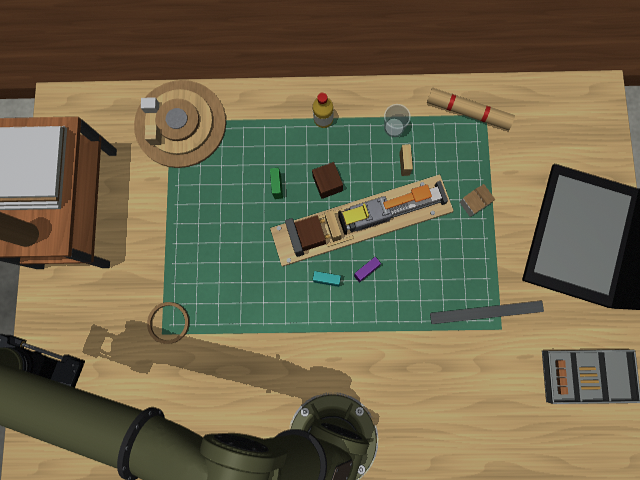

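The side view shows the clamp with the dark block at (305,245), pale cap at (320,258), yellow lever at (338,258) and orange trigger at (380,295). In the top view they are at (310,233), (334,225), (354,215) and (410,195). Other caps: green, purple and turquoise look-alikes, plus the pale spare at top (407,158). The one meant is on the clamp between jaw and block.

```bash
cat > h.py <<'E'
import numpy as np,cv2
from scipy.spatial.transform import Rotation as R
from bench import ctrl,get_image,calibration
def ray(n,px):
    c=calibration(n); d=np.array([(px[0]-c['cx'])/c['fx'],-(px[1]-c['cy'])/c['fy'],-1])
    return np.array(c['eye']),R.from_rotvec(c['attitude']).apply(d)
def plane(n,px,z):
    e,d=ray(n,px); return e+d*(z-e[2])/d[2]
def tri(ps,pt):
    (a,u),(b,v)=ray("side",ps),ray("top",pt)
    s=np.linalg.lstsq(np.c_[u,-v],b-a,rcond=None)[0]
    p,q=a+s[0]*u,b+s[1]*v
    return (p+q)/2,np.linalg.norm(p-q)
def mask(im,lo,hi,box):
    m=cv2.inRange(cv2.cvtColor(im,cv2.COLOR_RGB2HSV),lo,hi); k=np.zeros_like(m)
    x0,y0,x1,y1=box; k[y0:y1,x0:x1]=m[y0:y1,x0:x1]
    cs=cv2.findContours(k,0,2)[0]; c=max(cs,key=cv2.contourArea)
    return c
OR=((6,200,120),(16,255,255)); YE=((22,180,120),(32,255,255))
BOX={"side":(260,210,440,370),"top":(265,170,460,270)}
E
python3 - <<'E'
from h import *
ims={n:get_image(n) for n in("side","top")}
for nm,c in(("or",OR),("ye",YE)):
    for n in ims:
        k=mask(ims[n],*c,BOX[n]); M=cv2.moments(k); print(nm,n,cv2.contourArea(k),M['m10']/M['m00'],M['m01']/M['m00'],cv2.boxPoints(cv2.minAreaRect(k)).round(1).tolist())
a=cv2.resize(ims['side'][215:365,260:440],None,fx=4,fy=4,interpolation=2)[:600]
b=cv2.resize(ims['top'][170:270,265:460],None,fx=4,fy=4,interpolation=2)
cv2.imwrite("pics/cs.png",a[:,:,::-1]);cv2.imwrite("pics/ct.png",b[:,:,::-1])
E
```

```text
or side 59.0 380.2401129943502 298.1949152542373 [[351.79998779296875, 287.5], [358.3999938964844, 276.6000061035156], [403.6000061035156, 304.0], [397.0, 314.8999938964844]]Traceback (most recent call last):
  File "<stdin>", line 5, in <module>
ZeroDivisionError: float division by zero
```

```bash
sed -i 's/^OR=.*/OR=((5,170,90),(19,255,255)); YE=((22,150,90),(33,255,255))/; s/    cs=cv2/    k=cv2.morphologyEx(k,3,np.ones((3,3),np.uint8)); cs=cv2/' h.py
python3 - <<'E'
from h import *
ims={n:get_image(n) for n in("side","top")}
a=cv2.resize(ims['side'][215:365,260:440],None,fx=4,fy=4,interpolation=2)[:600]
b=cv2.resize(ims['top'][170:270,265:460],None,fx=4,fy=4,interpolation=2)
cv2.imwrite("pics/cs.png",a[:,:,::-1]);cv2.imwrite("pics/ct.png",b[:,:,::-1])
print(cv2.cvtColor(ims['top'],cv2.COLOR_RGB2HSV)[[195,193,215],[410,422,354]], cv2.cvtColor(ims['side'],cv2.COLOR_RGB2HSV)[[292,258],[375,338]])
for nm,c in(("or",OR),("ye",YE)):
    for n in ims:
        k=mask(ims[n],*c,BOX[n]); M=cv2.moments(k); print(nm,n,cv2.contourArea(k),M['m10']/M['m00'],M['m01']/M['m00'],cv2.boxPoints(cv2.minAreaRect(k)).round(1).tolist())
E
```

```text
[[ 15 183 177]
 [ 14 183 177]
 [ 29 155 181]] [[ 17 255 197]
 [ 26 255 189]]
or side 508.0 381.7339238845144 295.22080052493436 [[354.20001220703125, 281.29998779296875], [363.70001220703125, 269.8999938964844], [404.6000061035156, 304.0], [395.1000061035156, 315.3999938964844]]
or top 386.0 410.41062176165804 196.52374784110532 [[382.0, 199.0], [427.0, 184.0], [431.1000061035156, 196.3000030517578], [386.1000061035156, 211.3000030517578]]
ye side 285.5 337.9848219497957 257.43899591360184 [[321.29998779296875, 261.5], [326.3999938964844, 245.3000030517578], [353.0, 253.60000610351562], [347.8999938964844, 269.79998779296875]]
ye top 272.5 355.4703363914373 214.33455657492354 [[341.70001220703125, 211.60000610351562], [364.5, 203.5], [369.0, 216.3000030517578], [346.29998779296875, 224.39999389648438]]
```

View pics/cs.png

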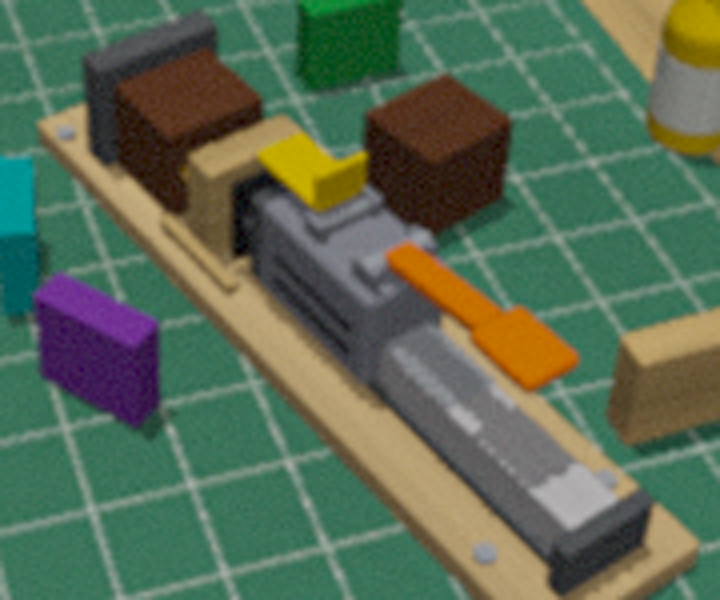

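View pics/ct.png

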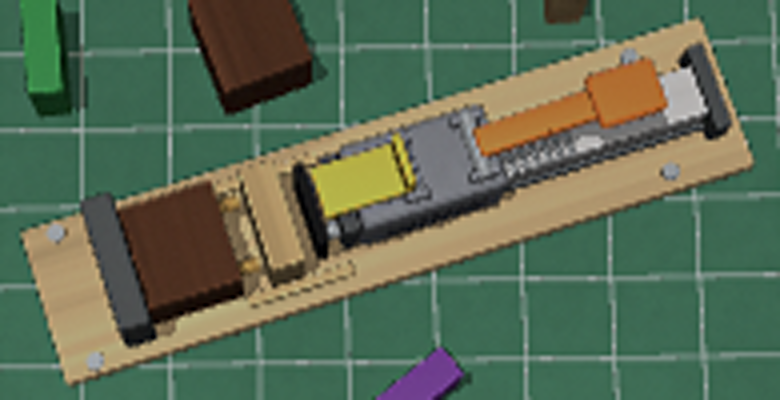

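The crops show the pale cap at top (334,225) against the jaw, between jaw and dark block: the right one, in the clamp. The trigger pad is at top (421.4,193), side (391.7,301.7). The yellow tread with its rear wall is at top (354,215). Next I triangulate.

```bash
python3 - <<'E'
from h import *
T=lambda u,v:(265+u/4-.4,170+v/4-.4); S=lambda u,v:(260+u/4-.4,215+v/4-.4)
C=[plane("top",T(*p),.018) for p in((22,233),(703,20),(753,160),(70,383))]
print([c.round(3).tolist() for c in C])
ax=(C[0]+C[3]-C[1]-C[2])/2; L=np.linalg.norm(ax[:2]); W=np.linalg.norm((C[0]+C[1]-C[2]-C[3])[:2])/2; ax/=L
yaw=np.arctan2(ax[1],ax[0]); mid=sum(C)/4; o=mid+.002*ax; print("L,W",L,W,"yaw",yaw,"o",o)
Rm=np.array([[np.cos(yaw),np.sin(yaw)],[-np.sin(yaw),np.cos(yaw)]])
def loc(p): return np.r_[Rm@(p-o)[:2],p[2]].round(4)
for nm,s,t in(("pad",(527,347),(626,92)),("tread",(310,168),(358,180)),("trigtop near",(400,255),(480,138)),("cap rear edge far",(300,130),(268,168)),):
    p,e=tri(S(*s),T(*t)); print(nm,p.round(4),e.round(4),loc(p))
for nm,t,z in(("pad",(626,92),.119),("tread",(355,181),.108),("wallmid",(403,165),.12),("block",(226,233),.085),("cap front",(255,233),.084),("cap rear",(285,222),.084),("jaw",(307,207),.084),("spare",(565,-20),.066)):
    p=plane("top",T(*t),z); print(nm,p.round(4),loc(p))
E
```

```text
[[0.549, 0.161, 0.018], [0.69, -0.307, 0.018], [0.59, -0.336, 0.018], [0.446, 0.128, 0.018]]
L,W 0.48731863669753683 0.10556855286222624 yaw 1.8684541317343155 o [ 0.56793201 -0.08666094  0.018     ]
pad [ 0.6163 -0.2372  0.1128] 0.0026 [-0.1581 -0.0021  0.1128]
tread [ 0.5641 -0.0649  0.1028] 0.003 [ 0.0219 -0.0027  0.1028]
trigtop near [ 0.5891 -0.1438  0.0997] 0.0008 [-0.0608 -0.0035  0.0997]
cap rear edge far [ 0.5784 -0.0075  0.0824] 0.0044 [ 0.0726 -0.0332  0.0824]
pad [ 0.6134 -0.2358  0.119 ] [-0.1559  0.0003  0.119 ]
tread [ 0.5609 -0.0626  0.108 ] [ 0.0251 -0.0003  0.108 ]
wallmid [ 0.5681 -0.0927  0.12  ] [-0.0058  0.0017  0.12  ]
block [0.533  0.0207 0.085 ] [0.1129 0.0019 0.085 ]
cap front [0.5329 0.002  0.084 ] [0.0951 0.0075 0.084 ]
cap rear [ 0.5398 -0.0175  0.084 ] [0.0744 0.0066 0.084 ]
jaw [ 0.5494 -0.0319  0.084 ] [0.0577 0.0016 0.084 ]
spare [ 0.7049 -0.2073  0.066 ] [-0.1555 -0.0956  0.066 ]
```

{"method": "apply_moves", "body": {
  "dp": [
    [-0.022, -0.0225, 0],
    [-0.022, -0.0225, 0],
    [-0.022, -0.0225, 0],
    [-0.022, -0.0225, 0],
    [-0.022, -0.0225, 0],
    [-0.022, -0.0225, 0],
    [-0.022, -0.0225, 0],
    [-0.022, -0.0225, 0],
    [-0.022, -0.0225, 0],
    [-0.022, -0.0225, 0]
  ],
  "twist": [
    [0, 0, 0],
    [0, 0, 0],
    [0, 0, 0],
    [0, 0, 0],
    [0, 0, 0],
    [0, 0, 0],
    [0, 0, 0],
    [0, 0, 0],
    [0, 0, 0],
    [0, 0, 0]
  ],
  "fingers": [1, 1, 1, 1, 1, 1, 1, 1, 1, 1],
  "newtons": 20
}}

```text
time: 1.3
position: [0.3452, 0.3307, 0.2227]
tool_rot: [0.511, 3.1, 0.001]
ft_force: [-0.1, 0.2, -0.4]
grip_width: 0.173
grip_force: 0.0
```

{"method": "apply_moves", "body": {
  "dp": [
    [-0.022, -0.0225, 0],
    [-0.022, -0.0225, 0],
    [-0.022, -0.0225, 0],
    [-0.022, -0.0225, 0],
    [-0.022, -0.0225, 0],
    [-0.022, -0.0225, 0],
    [-0.022, -0.0225, 0],
    [-0.022, -0.0225, 0],
    [-0.022, -0.0225, 0],
    [-0.022, -0.0225, 0]
  ],
  "twist": [
    [0, 0, 0],
    [0, 0, 0],
    [0, 0, 0],
    [0, 0, 0],
    [0, 0, 0],
    [0, 0, 0],
    [0, 0, 0],
    [0, 0, 0],
    [0, 0, 0],
    [0, 0, 0]
  ],
  "fingers": [1, 1, 1, 1, 1, 1, 1, 1, 1, 1]
}}

```text
time: 2.3
position: [0.4814, 0.047, 0.2228]
tool_rot: [0.511, 3.099, 0.001]
ft_force: [-0.2, -0.4, 0.8]
grip_width: 0.008
grip_force: 0.0
```

{"method": "apply_moves", "body": {
  "dp": [
    [-0.022, -0.0225, 0],
    [-0.022, -0.0225, 0],
    [-0.022, -0.0225, 0],
    [-0.022, -0.0225, 0],
    [-0.022, -0.0225, 0],
    [-0.022, -0.0225, 0],
    [-0.022, -0.0225, 0],
    [-0.022, -0.0225, 0],
    [-0.022, -0.0225, 0],
    [-0.022, -0.0225, 0]
  ],
  "twist": [
    [0, 0, 0],
    [0, 0, 0],
    [0, 0, 0],
    [0, 0, 0],
    [0, 0, 0],
    [0, 0, 0],
    [0, 0, 0],
    [0, 0, 0],
    [0, 0, 0],
    [0, 0, 0]
  ],
  "fingers": [1, 1, 1, 1, 1, 1, 1, 1, 1, 1]
}}

```text
time: 3.3
position: [0.6177, -0.2363, 0.2224]
tool_rot: [0.51, 3.1, 0.0]
ft_force: [0.7, -0.9, -0.0]
grip_width: 0.004
grip_force: 0.0
```

{"method": "apply_moves", "body": {
  "dp": [
    [0, 0, 0],
    [0, 0, 0],
    [0, 0, 0],
    [0, 0, 0],
    [0, 0, 0],
    [0, 0, 0],
    [0, 0, 0],
    [0, 0, 0],
    [0, 0, 0]
  ],
  "twist": [
    [0, 0, 0.12],
    [0, 0, 0.12],
    [0, 0, 0.12],
    [0, 0, 0.12],
    [0, 0, 0.12],
    [0, 0, 0.12],
    [0, 0, 0.12],
    [0, 0, 0.107],
    [0, 0, 0]
  ],
  "fingers": [1, 1, 1, 1, 1, 1, 1, 1, 1]
}}

```text
time: 4.2
position: [0.6172, -0.2353, 0.2224]
tool_rot: [-1.868, -2.526, 0.0]
ft_force: [-0.3, -0.1, -0.6]
grip_width: 0.006
grip_force: 0.0
```

{"method": "apply_moves", "body": {
  "dp": [
    [0, -0.0035, 0.03],
    [0, 0, 0.03],
    [0, 0, 0.03],
    [0, 0, 0]
  ],
  "twist": [
    [0, 0, 0],
    [0, 0, 0],
    [0, 0, 0],
    [0, 0, 0]
  ],
  "fingers": [1, 1, 1, 1]
}}

```text
time: 4.6
position: [0.6112, -0.2347, 0.1282]
tool_rot: [-1.861, -2.522, 0.003]
ft_force: [-0.7, 1.2, -0.3]
grip_width: 0.003
grip_force: 0.0
```

{"method": "apply_moves", "body": {
  "dp": [
    [0, 0, 0.007],
    [0, 0, 0.007],
    [0, 0, 0.004],
    [0, 0, 0]
  ],
  "twist": [
    [0, 0, 0],
    [0, 0, 0],
    [0, 0, 0],
    [0, 0, 0]
  ],
  "fingers": [1, 1, 1, 1]
}}

```text
time: 5.0
position: [0.6144, -0.2372, 0.1154]
tool_rot: [1.867, 2.524, 0.001]
ft_force: [0.8, -1.0, 2.5]
grip_width: 0.005
grip_force: 1.1
```

{"method": "apply_moves", "body": {
  "dp": [
    [0.0017, 0, 0.006],
    [0.002, 0, 0.006],
    [0.0024, 0, 0.006],
    [0.0028, 0, 0.006],
    [0, 0, 0]
  ],
  "twist": [
    [0, 0, 0],
    [0, 0, 0],
    [0, 0, 0],
    [0, 0, 0],
    [0, 0, 0]
  ],
  "fingers": [1, 1, 1, 1, 1]
}}

```text
time: 5.5
position: [0.6108, -0.2272, 0.0895]
tool_rot: [-1.867, -2.525, 0.0]
ft_force: [1.9, -1.2, 3.8]
grip_width: 0.007
grip_force: 1.8
```

{"method": "apply_moves", "body": {
  "dp": [
    [0.003, 0, 0.006],
    [0.0034, 0, 0.006],
    [0.0036, 0, 0.005],
    [0, 0, 0]
  ],
  "twist": [
    [0, 0, 0],
    [0, 0, 0],
    [0, 0, 0],
    [0, 0, 0]
  ],
  "fingers": [1, 1, 1, 1]
}}

```text
time: 5.9
position: [0.6084, -0.2184, 0.0735]
tool_rot: [1.868, 2.525, -0.0]
ft_force: [1.7, -1.7, 5.3]
grip_width: 0.008
grip_force: 2.8
```

{"method": "apply_moves", "body": {
  "dp": [
    [-0.002, 0, -0.012],
    [-0.002, 0, -0.012],
    [-0.002, 0, -0.012],
    [-0.002, 0, -0.012],
    [-0.002, 0, -0.012],
    [0, 0, 0]
  ],
  "twist": [
    [0, 0, 0],
    [0, 0, 0],
    [0, 0, 0],
    [0, 0, 0],
    [0, 0, 0],
    [0, 0, 0]
  ],
  "fingers": [1, 1, 1, 1, 1, 1]
}}

```text
time: 6.5
position: [0.612, -0.2289, 0.1356]
tool_rot: [1.867, 2.523, 0.001]
ft_force: [0.6, -0.6, 0.3]
grip_width: 0.003
grip_force: 0.0
```

```bash
cat >> h.py <<'E'
YAW=1.8684; O=np.array([.5679,-.0867,0])
def loc(p):
    d=p-O; c,s=np.cos(YAW),np.sin(YAW); return np.round([c*d[0]+s*d[1],-s*d[0]+c*d[1],p[2]],4)
def look():
    st=ctrl.get_state(); print("t",st['time'],"tcp",loc(st['position']),"F",np.round(st['ft_force'],1))
    im=get_image("side"); u=np.array([np.cos(YAW),np.sin(YAW),0])
    for nm,c,z in(("or",OR,.11),("ye",YE,.11)):
        k=mask(im,*c,BOX["side"])[:,0]; 
        print(nm,"side mean",k.mean(0).round(1),"x range at z",sorted([loc(plane("side",p,z))[0] for p in k])[::max(1,len(k)-1)])
    return im
E
python3 - <<'E'
from h import *
im=look()
t=get_image("top")
k=mask(t,*YE,BOX["top"]);print(sorted(loc(plane("top",p,.108))[0] for p in k[:,0])[::len(k)-1])
E
```

```text
t 6.5 tcp [-0.1489 -0.0004  0.1356] F [ 0.6 -0.6  0.3]
or side mean [384.8 296.8] x range at z [np.float64(-0.1644), np.float64(-0.1014)]
ye side mean [333.  252.9] x range at z [np.float64(-0.0012), np.float64(0.0596)]
[np.float64(0.0041), np.float64(0.0658)]
```

```bash
python3 - <<'E'
from h import *
for n in("side","top"):
    t=cv2.imread(f"pics/{n}0.png")[:,:,::-1].copy()
    k=mask(t,*YE,BOX[n]);x=[loc(plane(n,p,.108))[0] for p in k[:,0]];print(n,min(x),max(x),k[:,0].mean(0))
E
```

```text
side -0.015 0.0459 [338.43902439 256.65853659]
top -0.0113 0.0504 [355.89130435 214.34782609]
```

{"method": "apply_moves", "body": {
  "dp": [
    [0.004, 0, 0.01],
    [0, 0, 0.009],
    [0.0017, 0, 0.006],
    [0.002, 0, 0.006],
    [0.0024, 0, 0.006],
    [0, 0, 0]
  ],
  "twist": [
    [0, 0, 0],
    [0, 0, 0],
    [0, 0, 0],
    [0, 0, 0],
    [0, 0, 0],
    [0, 0, 0]
  ],
  "fingers": [1, 1, 1, 1, 1, 1]
}}

```text
time: 7.2
position: [0.609, -0.2197, 0.0974]
tool_rot: [1.867, 2.523, -0.0]
ft_force: [-0.2, -1.3, 8.9]
grip_width: 0.003
grip_force: 4.7
```

{"method": "apply_moves", "body": {
  "dp": [
    [0.0028, 0, 0.006],
    [0.003, 0, 0.006],
    [0, 0, 0]
  ],
  "twist": [
    [0, 0, 0],
    [0, 0, 0],
    [0, 0, 0]
  ],
  "fingers": [1, 1, 1]
}}

```text
time: 7.5
position: [0.6075, -0.2143, 0.0857]
tool_rot: [1.867, 2.522, -0.0]
ft_force: [-0.1, -2.1, 10.2]
grip_width: 0.005
grip_force: 5.0
```

{"method": "apply_moves", "body": {
  "dp": [
    [0.003, 0, 0.006],
    [0.003, 0, 0.006],
    [0, 0, 0]
  ],
  "twist": [
    [0, 0, 0],
    [0, 0, 0],
    [0, 0, 0]
  ],
  "fingers": [1, 1, 1]
}}

```text
time: 7.8
position: [0.6057, -0.2078, 0.0737]
tool_rot: [1.867, 2.524, 0.001]
ft_force: [0.2, -1.1, 11.0]
grip_width: 0.004
grip_force: 5.1
```

{"method": "apply_moves", "body": {
  "dp": [
    [-0.002, 0, -0.012],
    [-0.002, 0, -0.012],
    [-0.002, 0, -0.012],
    [-0.002, 0, -0.012],
    [-0.002, 0, -0.012],
    [0, 0, 0]
  ],
  "twist": [
    [0, 0, 0],
    [0, 0, 0],
    [0, 0, 0],
    [0, 0, 0],
    [0, 0, 0],
    [0, 0, 0]
  ],
  "fingers": [1, 1, 1, 1, 1, 1]
}}

```text
time: 8.4
position: [0.6084, -0.2175, 0.1343]
tool_rot: [1.867, 2.523, 0.001]
ft_force: [-0.9, -0.0, 0.7]
grip_width: 0.004
grip_force: 0.0
```

```bash
python3 - <<'E'
from h import *
im=look()
t=get_image("top")
k=mask(t,*YE,BOX["top"]);print(sorted(loc(plane("top",p,.108))[0] for p in k[:,0])[::len(k)-1])
a=cv2.resize(im[215:365,260:440],None,fx=4,fy=4,interpolation=2);b=cv2.resize(t[170:270,265:460],None,fx=4,fy=4,interpolation=2)
cv2.imwrite("pics/ct2.png",b[:,:,::-1])
E
```

```text
t 8.4 tcp [-0.1369 -0.0004  0.1343] F [-0.9 -0.   0.7]
or side mean [380.  293.3] x range at z [np.float64(-0.1503), np.float64(-0.0887)]
ye side mean [329.3 249.5] x range at z [np.float64(0.0111), np.float64(0.073)]
[np.float64(0.0179), np.float64(0.0795)]
```

{"method": "apply_moves", "body": {
  "dp": [
    [0.004, 0, 0.009],
    [0, 0, 0.008],
    [0.001, 0, 0.003],
    [0.001, 0, 0.003],
    [0.001, 0, 0.003],
    [0, 0, 0]
  ],
  "twist": [
    [0, 0, 0],
    [0, 0, 0],
    [0, 0, 0],
    [0, 0, 0],
    [0, 0, 0],
    [0, 0, 0]
  ],
  "fingers": [1, 1, 1, 1, 1, 1]
}}

```text
time: 9.1
position: [0.6067, -0.211, 0.1077]
tool_rot: [1.867, 2.523, 0.001]
ft_force: [-1.1, -1.2, 10.8]
grip_width: 0.006
grip_force: 5.5
```

{"method": "apply_moves", "body": {
  "dp": [
    [0.0008, 0, 0.002],
    [0.0008, 0, 0.002],
    [0, 0, 0]
  ],
  "twist": [
    [0, 0, 0],
    [0, 0, 0],
    [0, 0, 0]
  ],
  "fingers": [1, 1, 1]
}}

```text
time: 9.4
position: [0.6068, -0.2106, 0.1048]
tool_rot: [1.866, 2.521, 0.0]
ft_force: [-0.6, -2.5, 13.8]
grip_width: 0.002
grip_force: 6.9
```

{"method": "apply_moves", "body": {
  "dp": [
    [0.0004, 0, 0.001],
    [0.0004, 0, 0.001],
    [0, 0, 0]
  ],
  "twist": [
    [0, 0, 0],
    [0, 0, 0],
    [0, 0, 0]
  ],
  "fingers": [1, 1, 1]
}}

```text
time: 9.7
position: [0.6069, -0.2105, 0.1033]
tool_rot: [1.866, 2.519, 0.0]
ft_force: [0.4, -2.7, 14.6]
grip_width: 0.006
grip_force: 7.7
```

{"method": "apply_moves", "body": {
  "dp": [
    [0.0004, 0, 0.001],
    [0, 0, 0]
  ],
  "twist": [
    [0, 0, 0],
    [0, 0, 0]
  ],
  "fingers": [1, 1]
}}

```text
time: 9.9
position: [0.6069, -0.2104, 0.1026]
tool_rot: [1.865, 2.519, 0.0]
ft_force: [-0.3, -3.2, 16.7]
grip_width: 0.005
grip_force: 8.1
```

{"method": "apply_moves", "body": {
  "dp": [
    [0.0002, 0, 0.001],
    [0, 0, 0],
    [0, 0, 0]
  ],
  "twist": [
    [0, 0, 0],
    [0, 0, 0],
    [0, 0, 0]
  ],
  "fingers": [1, 1, 1]
}}

```text
time: 10.2
position: [0.607, -0.2103, 0.1018]
tool_rot: [1.865, 2.518, 0.001]
ft_force: [-0.6, -2.6, 16.1]
grip_width: 0.006
grip_force: 8.4
```

```bash
python3 - <<'E'
from h import *
im=look(); t=get_image("top")
k=mask(t,*YE,BOX["top"]);print(sorted(loc(plane("top",p,.108))[0] for p in k[:,0])[::len(k)-1])
b=cv2.resize(im[215:315,260:390],None,fx=5,fy=5,interpolation=2)
cv2.imwrite("pics/cs3.png",b[:,:,::-1]); print(ctrl.get_state()['ft_force'])
E
```

```text
t 10.2 tcp [-0.1296 -0.0011  0.1018] F [-0.6 -2.6 16.1]
or side mean [307.1 238.2] x range at z [np.float64(0.0877), np.float64(0.135)]
ye side mean [328.7 249.6] x range at z [np.float64(0.0157), np.float64(0.0778)]
[np.float64(0.022), np.float64(0.0827)]
[ 0.1417826  -3.3560528  16.74175811]
```

View pics/cs3.png

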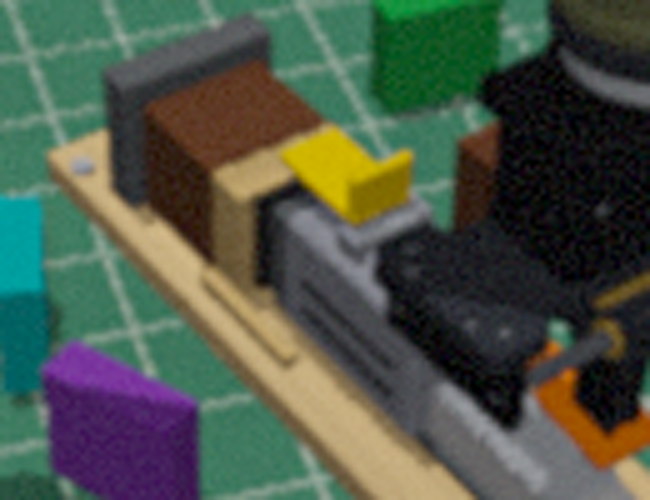

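The cap sits flush against the dark block (crop (215,190), no gap), the jaw touches the cap, and the fingers are on the pad. The force is climbing, so a touch more.

{"method": "apply_moves", "body": {
  "dp": [
    [0, 0, 0.001],
    [0, 0, 0],
    [0, 0, 0],
    [0, 0, 0]
  ],
  "twist": [
    [0, 0, 0],
    [0, 0, 0],
    [0, 0, 0],
    [0, 0, 0]
  ],
  "fingers": [1, 1, 1, 1]
}}

```text
time: 10.7
position: [0.607, -0.2103, 0.101]
tool_rot: [1.865, 2.518, 0.001]
ft_force: [-0.2, -3.4, 16.9]
grip_width: 0.004
grip_force: 8.7
```

{"method": "apply_moves", "body": {
  "dp": [
    [0, 0, 0],
    [0, 0, 0]
  ],
  "twist": [
    [0, 0, 0],
    [0, 0, 0]
  ],
  "fingers": [1, 1]
}}

```text
time: 10.9
position: [0.607, -0.2102, 0.101]
tool_rot: [1.865, 2.519, 0.001]
ft_force: [-0.5, -2.9, 16.6]
grip_width: 0.003
grip_force: 8.7
```

{"method": "apply_moves", "body": {
  "dp": [
    [0, 0, 0.001],
    [0, 0, 0.0005],
    [0, 0, 0],
    [0, 0, 0],
    [0, 0, 0]
  ],
  "twist": [
    [0, 0, 0],
    [0, 0, 0],
    [0, 0, 0],
    [0, 0, 0],
    [0, 0, 0]
  ],
  "fingers": [1, 1, 1, 1, 1]
}}

```text
time: 11.4
position: [0.6071, -0.2102, 0.0997]
tool_rot: [1.865, 2.519, 0.001]
ft_force: [-0.6, -2.6, 18.0]
grip_width: 0.005
grip_force: 9.3
```

{"method": "apply_moves", "body": {
  "dp": [
    [0, 0, 0],
    [0, 0, 0]
  ],
  "twist": [
    [0, 0, 0],
    [0, 0, 0]
  ],
  "fingers": [1, 1]
}}

```text
time: 11.6
position: [0.6071, -0.2101, 0.0997]
tool_rot: [1.865, 2.519, 0.001]
ft_force: [-0.7, -2.3, 19.2]
grip_width: 0.006
grip_force: 9.3
```

Firm squeeze held at about 18.5 N. Now I lift off and find the release lever.

{"method": "apply_moves", "body": {
  "dp": [
    [0, 0, -0.01],
    [0, 0, -0.02],
    [0, 0, -0.03],
    [0, 0, -0.03],
    [0, 0, 0]
  ],
  "twist": [
    [0, 0, 0],
    [0, 0, 0],
    [0, 0, 0],
    [0, 0, 0],
    [0, 0, 0]
  ],
  "fingers": [1, 1, 1, 1, 1]
}}

```text
time: 12.1
position: [0.6065, -0.2079, 0.1891]
tool_rot: [1.865, 2.522, 0.003]
ft_force: [0.1, 0.2, 0.2]
grip_width: 0.006
grip_force: 0.0
```

```bash
python3 - <<'E'
from h import *
im=look(); t=get_image("top")
k=mask(t,*YE,BOX["top"])[:,0]; q=np.array([loc(plane("top",p,.108)) for p in k]);print(q.min(0),q.max(0))
E
```

```text
t 12.1 tcp [-0.1272 -0.0013  0.1891] F [0.1 0.2 0.2]
or side mean [371.4 286.7] x range at z [np.float64(-0.1501), np.float64(-0.0355)]
ye side mean [330.1 249.3] x range at z [np.float64(0.0122), np.float64(0.0735)]
[ 0.0187 -0.0201  0.108 ] [0.0795 0.0168 0.108 ]
```

{"method": "apply_moves", "body": {
  "dp": [
    [0.029, -0.001, 0],
    [0.029, 0, 0],
    [0.029, 0, 0],
    [0.029, 0, 0],
    [0.029, 0, 0],
    [0.027, 0, 0],
    [0, 0, 0],
    [0, 0, 0]
  ],
  "twist": [
    [0, 0, 0],
    [0, 0, 0],
    [0, 0, 0],
    [0, 0, 0],
    [0, 0, 0],
    [0, 0, 0],
    [0, 0, 0],
    [0, 0, 0]
  ],
  "fingers": [1, 1, 1, 1, 1, 1, 1, 1]
}}

```text
time: 13.0
position: [0.5525, -0.0422, 0.1845]
tool_rot: [-1.865, -2.526, 0.003]
ft_force: [0.4, 0.4, 0.6]
grip_width: 0.008
grip_force: 0.0
```

{"method": "apply_moves", "body": {
  "dp": [
    [0, 0, 0.025],
    [0, 0, 0.025],
    [0, 0, 0.015],
    [0, 0, 0.007],
    [0, 0, 0]
  ],
  "twist": [
    [0, 0, 0],
    [0, 0, 0],
    [0, 0, 0],
    [0, 0, 0],
    [0, 0, 0]
  ],
  "fingers": [1, 1, 1, 1, 1]
}}

```text
time: 13.5
position: [0.5529, -0.0438, 0.1132]
tool_rot: [-1.869, -2.524, 0.003]
ft_force: [0.7, 0.1, 0.5]
grip_width: 0.007
grip_force: 0.0
```

```bash
python3 - <<'E'
from h import *
im=look()
b=cv2.resize(im[195:315,260:400],None,fx=5,fy=5,interpolation=2)
cv2.imwrite("pics/cs4.png",b[:,:,::-1])
E
```

```text
t 13.5 tcp [0.0454 0.0018 0.1132] F [0.7 0.1 0.5]
or side mean [370.3 284.8] x range at z [np.float64(-0.1501), np.float64(-0.0355)]
ye side mean [431.1 220.6] x range at z [np.float64(-0.0478), np.float64(0.0211)]
```

View pics/cs4.png

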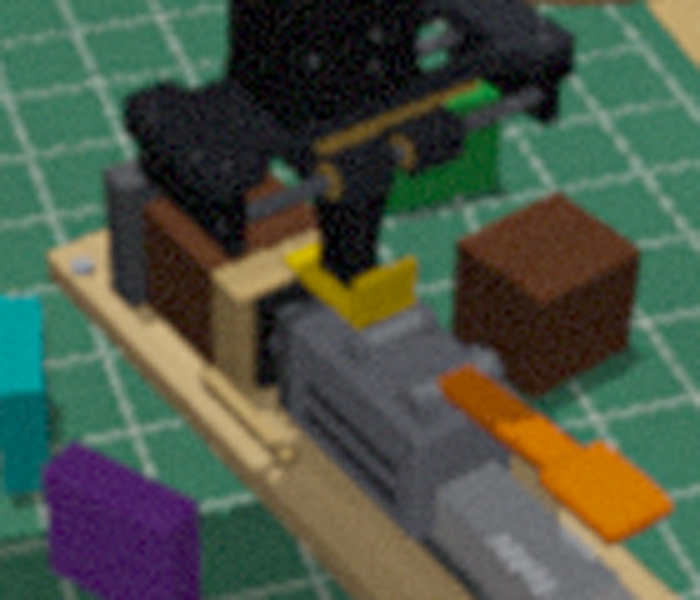

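The fingertips are over the tread at crop (350,270), in front of the yellow wall (385,290). The trigger is up. Now I press down.

{"method": "apply_moves", "body": {
  "dp": [
    [0, 0, 0.004],
    [0, 0, 0.004],
    [0, 0, 0.003],
    [0, 0, 0]
  ],
  "twist": [
    [0, 0, 0],
    [0, 0, 0],
    [0, 0, 0],
    [0, 0, 0]
  ],
  "fingers": [1, 1, 1, 1]
}}

```text
time: 13.95
position: [0.5541, -0.0417, 0.1038]
tool_rot: [-1.867, -2.526, -0.003]
ft_force: [-1.4, 2.9, 5.8]
grip_width: 0.005
grip_force: 3.1
```

{"method": "apply_moves", "body": {
  "dp": [
    [0, 0, 0.002],
    [0, 0, 0.001],
    [0, 0, 0]
  ],
  "twist": [
    [0, 0, 0],
    [0, 0, 0],
    [0, 0, 0]
  ],
  "fingers": [1, 1, 1]
}}

```text
time: 14.25
position: [0.5545, -0.0426, 0.1025]
tool_rot: [1.868, 2.526, 0.004]
ft_force: [-4.7, 2.9, 14.9]
grip_width: 0.01
grip_force: 7.5
```

{"method": "apply_moves", "body": {
  "dp": [
    [-0.003, 0, -0.0003],
    [-0.004, 0, 0],
    [-0.004, 0, 0],
    [-0.004, 0, 0],
    [-0.005, 0, 0],
    [-0.005, 0, 0]
  ],
  "twist": [
    [0, 0, 0],
    [0, 0, 0],
    [0, 0, 0],
    [0, 0, 0],
    [0, 0, 0],
    [0, 0, 0]
  ],
  "fingers": [1, 1, 1, 1, 1, 1]
}}

```text
time: 14.85
position: [0.5616, -0.0662, 0.1026]
tool_rot: [-1.867, -2.526, -0.004]
ft_force: [-4.4, 2.9, 13.1]
grip_width: 0.002
grip_force: 7.0
```

```bash
python3 - <<'E'
from h import *
BOX["side"]=(260,235,440,370)
im=look(); 
E
```

```text
t 14.85 tcp [ 0.0215 -0.      0.1026] F [-4.4  2.9 13.1]
or side mean [379.5 290.1] x range at z [np.float64(-0.1727), np.float64(-0.0563)]
ye side mean [336.7 258.8] x range at z [np.float64(-0.0141), np.float64(0.0347)]
```

The head follows: the trigger's rear edge moved back 22 mm. Continuing.

{"method": "apply_moves", "body": {
  "dp": [
    [-0.005, 0, 0],
    [-0.005, 0, 0],
    [-0.005, 0, 0],
    [-0.005, 0, 0],
    [-0.005, 0, 0],
    [-0.005, 0, 0],
    [-0.005, 0, 0],
    [-0.005, 0, 0],
    [-0.005, 0, 0],
    [-0.005, 0, 0]
  ],
  "twist": [
    [0, 0, 0],
    [0, 0, 0],
    [0, 0, 0],
    [0, 0, 0],
    [0, 0, 0],
    [0, 0, 0],
    [0, 0, 0],
    [0, 0, 0],
    [0, 0, 0],
    [0, 0, 0]
  ],
  "fingers": [1, 1, 1, 1, 1, 1, 1, 1, 1, 1]
}}

```text
time: 15.9
position: [0.5762, -0.1143, 0.1026]
tool_rot: [1.867, 2.526, 0.004]
ft_force: [-4.3, 3.0, 12.8]
grip_width: 0.008
grip_force: 6.8
```

{"method": "apply_moves", "body": {
  "dp": [
    [-0.003, 0, 0],
    [-0.003, 0, 0],
    [-0.003, 0, 0],
    [0, 0, 0]
  ],
  "twist": [
    [0, 0, 0],
    [0, 0, 0],
    [0, 0, 0],
    [0, 0, 0]
  ],
  "fingers": [1, 1, 1, 1]
}}

```text
time: 16.3
position: [0.5792, -0.1238, 0.1027]
tool_rot: [1.867, 2.524, 0.003]
ft_force: [-3.1, 1.3, 11.7]
grip_width: 0.003
grip_force: 5.9
```

```bash
python3 - <<'E'
from h import *
BOX["side"]=(260,235,440,370)
im=look(); 
E
```

```text
t 16.3 tcp [-3.880e-02  1.000e-04  1.027e-01] F [-3.1  1.3 11.7]
or side mean [400.  308.7] x range at z [np.float64(-0.2344), np.float64(-0.1172)]
ye side mean [352.5 273.7] x range at z [np.float64(-0.0733), np.float64(-0.0245)]
```

{"method": "apply_moves", "body": {
  "dp": [
    [-0.003, 0, 0],
    [-0.003, 0, 0],
    [0, 0, 0]
  ],
  "twist": [
    [0, 0, 0],
    [0, 0, 0],
    [0, 0, 0]
  ],
  "fingers": [1, 1, 1]
}}

```text
time: 16.65
position: [0.5807, -0.129, 0.1026]
tool_rot: [1.868, 2.525, 0.003]
ft_force: [-3.6, 2.2, 12.0]
grip_width: 0.004
grip_force: 6.5
```

{"method": "apply_moves", "body": {
  "dp": [
    [-0.003, 0, 0],
    [-0.003, 0, 0],
    [0, 0, 0]
  ],
  "twist": [
    [0, 0, 0],
    [0, 0, 0],
    [0, 0, 0]
  ],
  "fingers": [1, 1, 1]
}}

```text
time: 16.95
position: [0.5809, -0.1293, 0.1024]
tool_rot: [-1.86, -2.522, -0.009]
ft_force: [-9.4, 11.3, 19.6]
grip_width: 0.002
grip_force: 11.2
```

The rear stop has been reached. I relax the pull and lift off.

{"method": "apply_moves", "body": {
  "dp": [
    [0.0045, 0, 0],
    [0, 0, -0.004],
    [0, 0, -0.005],
    [0, 0, -0.02],
    [0, 0, -0.03],
    [0, 0, -0.03],
    [0, 0, 0],
    [0, 0, 0]
  ],
  "twist": [
    [0, 0, 0],
    [0, 0, 0],
    [0, 0, 0],
    [0, 0, 0],
    [0, 0, 0],
    [0, 0, 0],
    [0, 0, 0],
    [0, 0, 0]
  ],
  "fingers": [1, 1, 1, 1, 1, 1, 1, 1]
}}

```text
time: 17.75
position: [0.5804, -0.1305, 0.1897]
tool_rot: [1.868, 2.525, 0.001]
ft_force: [-0.1, -0.1, -0.4]
grip_width: 0.006
grip_force: 0.0
```

```bash
python3 - <<'E'
from h import *
BOX["side"]=(260,235,440,370)
im=look()
b=cv2.resize(im[205:365,260:440],None,fx=3.5,fy=3.5,interpolation=2)
cv2.imwrite("pics/cs5.png",b[:,:,::-1])
E
```

```text
t 17.75 tcp [-0.0456  0.0009  0.1897] F [-0.1 -0.1 -0.4]
or side mean [400.4 311.8] x range at z [np.float64(-0.2422), np.float64(-0.127)]
ye side mean [355.9 272.3] x range at z [np.float64(-0.0792), np.float64(-0.0172)]
```

View pics/cs5.png

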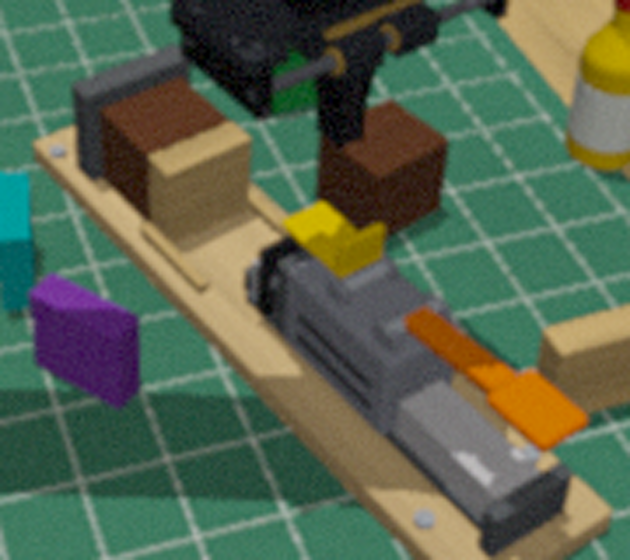

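The cap is flush on the block at (200,180), the head is fully back, lever and trigger are up, and the fingers are clear. Handing in.

```bash
python3 -c "
from bench import ctrl
print(ctrl.close_job())"
```

```text
the job is handed in; nothing more can be done
None
```

I handed the job in at about 18 s: the cap is home after a squeeze of about 18.5 N at the trigger, the clamp head is back at its rear stop, and the trigger and release lever are both up; the hand-in returned no verdict.

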